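# Put two swapped sample boxes back in their bays and stack their companions

### The job

The blue-lidded and the red-lidded sample box stand in each other's bays: swap them (the white spare bay is free for parking one meanwhile), so that each stands flat inside the lip of the bay of its own colour. In the end the green-lidded box must stand stacked on the blue one and the yellow-lidded box on the red one, with the feet fully down in the recesses of the lid below, and everything let go. Keep the boxes upright all the time, and leave the vial, the little glass carton and the dish among them where they stand.

Things in the scene. Friction and masses are not known exactly. Their poses are not given: they have to be found in the camera images.
- blue_box: white box, blue lid, at the start in the red bay; 92 x 60 x 49 mm high, 160 g. Origin: underside centre (soles of feet), z up. Feet: domes 10 mm wide, 5 high, at x +-34.5, y +-18.5. Over them in the lid four recesses 18 x 18, 4 deep: a box stacked on it, either way round, has its origin 45 mm above this origin, 4 mm play. Grasp across the 60 mm (along y), 30 mm above origin
- red_box: white box, red lid, at the start in the blue bay; 92 x 60 x 49 mm high, 160 g. Origin: underside centre (soles of feet), z up. Feet: domes 10 mm wide, 5 high, at x +-34.5, y +-18.5. Over them in the lid four recesses 18 x 18, 4 deep: a box stacked on it, either way round, has its origin 45 mm above this origin, 4 mm play. Grasp across the 60 mm (along y), 30 mm above origin
- green_box: white box, green lid, at the start on the worktop; 92 x 60 x 49 mm high, 160 g. Origin: underside centre (soles of feet), z up. Feet: domes 10 mm wide, 5 high, at x +-34.5, y +-18.5. Over them in the lid four recesses 18 x 18, 4 deep: a box stacked on it, either way round, has its origin 45 mm above this origin, 4 mm play. Grasp across the 60 mm (along y), 30 mm above origin
- yellow_box: white box, yellow lid, at the start on the worktop; 92 x 60 x 49 mm high, 160 g. Origin: underside centre (soles of feet), z up. Feet: domes 10 mm wide, 5 high, at x +-34.5, y +-18.5. Over them in the lid four recesses 18 x 18, 4 deep: a box stacked on it, either way round, has its origin 45 mm above this origin, 4 mm play. Grasp across the 60 mm (along y), 30 mm above origin
- blue_bay: blue plastic bay plate fixed to the worktop, the place of the blue box; 124 x 92 mm (x, y). Origin: underside centre. Floor 3 mm up; on it a lip 4 mm high encloses 100 x 68 mm (108 x 76 outside). A box in it has its feet inside the lip, long side along the bay's x, origin 3 mm above the bay's
- red_bay: red plastic bay plate fixed to the worktop, the place of the red box; 124 x 92 mm (x, y). Origin: underside centre. Floor 3 mm up; on it a lip 4 mm high encloses 100 x 68 mm (108 x 76 outside). A box in it has its feet inside the lip, long side along the bay's x, origin 3 mm above the bay's
- spare_bay: white plastic bay plate fixed to the worktop, empty at the start, free for parking a box; 124 x 92 mm (x, y). Origin: underside centre. Floor 3 mm up; on it a lip 4 mm high encloses 100 x 68 mm (108 x 76 outside). A box in it has its feet inside the lip, long side along the bay's x, origin 3 mm above the bay's
- vial: bystander: small glass vial with black cap and pink filling, 22 mm across, 56 mm high; origin at the centre of its underside
- glass_box: bystander: tiny pale blue and cream carton of cover glasses, 26 x 30 x 22 mm high; origin at the centre of its underside
- dish: bystander: round clear culture dish, 60 mm across, 16 mm high; origin at the centre of its underside
Things that resemble listed ones, but are neither listed nor needed, are in the scene too. Several things look just like the blue_box: the one meant starts nearest to the robot's base. What is shaped like the red_box but purple is not meant.

How it is judged (in metres and radians):
At the end, for the whole second after the job is handed in: Blue and red box in the bays of their colour (15 mm of the middle, on the bay's floor to 2 mm), green on blue and yellow on red (8 mm, height 2 mm of fully seated), long sides aligned to 0.2 rad, all level to 0.05 rad, at rest, released (horizontal distance between blue_box and blue_bay below 0.015 m and z of blue_box in the frame of blue_bay between 0.001 and 0.005 m and angle between the x axis of blue_box and the x axis of blue_bay, either way round below 0.2 rad and angle between each of blue_box, red_box, green_box, yellow_box's own z axis and vertical below 0.05 rad and horizontal distance between red_box and red_bay below 0.015 m and z of red_box in the frame of red_bay between 0.001 and 0.005 m and angle between the x axis of red_box and the x axis of red_bay, either way round below 0.2 rad and horizontal distance between green_box and blue_box below 0.008 m and z of green_box in the frame of blue_box between 0.043 and 0.047 m and angle between the x axis of green_box and the x axis of blue_box, either way round below 0.2 rad and horizontal distance between yellow_box and red_box below 0.008 m and z of yellow_box in the frame of red_box between 0.043 and 0.047 m and angle between the x axis of yellow_box and the x axis of red_box, either way round below 0.2 rad and linear speed of each of blue_box, red_box, green_box, yellow_box below 0.02 m/s); the robot touches nothing.
It fails at once if a sample box is tipped more than 0.5 rad (angle between any of blue_box, red_box, green_box, yellow_box's own z axis and vertical above 0.5 rad).
It fails at once if the vial, the glass carton or the dish is moved more than 20 mm or tipped more than 0.4 rad (distance of any of vial, glass_box, dish from where it was at the start of the episode above 0.02 m or angle between any of vial, glass_box, dish's own z axis and vertical above 0.4 rad).
It also fails if it takes over 144 s, if anything falls off the work surface, if the arm or the gripper's body presses on something with over 40 N, if the wrist force passes 120 N, or if a joint passes its speed limit or range.

### The arm

A 6-joint arm with a two-finger parallel gripper is mounted at the origin on a cart in front of the work surface, level with it; the furniture and walls round the work are solid. World frame = base frame: x ahead of the robot, y to its left, z up, the work surface at z = 0. Lengths are in mm, angles in rad, forces in N, time in s.
With the tool pointing down it reaches from about 275 to 1000 mm from the base axis. Payload 8.4 kg.
Tool frame: the origin (TCP) lies at the very end of the fingers, on their centre line; the grasp point (between the pads) lies 19 mm behind it; z points along the fingers, y is the line along which they close (so a half turn about z gives the same grasp; the last joint's range is limited). The gripper opens to 85 mm and grips with 20 to 120 N. Pads are 22 mm wide; open, the fingers measure 114 mm over their backs; the gripper's body (76 mm by 85 mm) begins 54 mm behind the grasp point. The pads swing forward as they close: fully open they stand 13 mm farther back than shut.
Start: joints at [-1.343, 0.353, 1.633, -0, 1.155, -0.002], TCP at [142.363, -608.573, 231.281] pointing down, gripper open.
Joint ranges: [-2.63, 2.63], [-0.92, 2.1], [0.06, 2.66], [-1.3, 4.44], [0, 2.69], [-3.02, 3.02]. Speed limits (rad/s): [2.22, 2.22, 2.79, 3.14, 3.14, 3.14].

### API

Orientations are given as [roll, pitch, yaw] about the fixed x, y, z axes, in that order (R = Rz(yaw) Ry(pitch) Rx(roll)).
In Python, from rig import r, vision gives the robot as it stands. The module is installed in compiled form; this text tells all that it offers.
- The arm moves only by the tool play_rows, never from a script. Its argument "steps" is a list of rows, each an object with "delta_pos": the shift along the tool's x, y, z in cm, a list of three; "yaw": the turn about the tool's z in rad; "jaw": the opening in per cent of the stroke, from 0 (shut) to 100 (fully open). A call has exactly 8 rows; each row is the pose to reach, as a shift and turn from the pose commanded when the call began, along the tool's axes at that moment; what a row does not reach only later rows make up. A row lasts 1/10 s, in which the tool goes at most 50 mm and 8.59 degrees, less where a joint would pass 70% of its speed; a pose out of reach is approached as far as the arm can. A call with a gripper value outside its range is refused whole. The fingers move at their own pace and stop on an object; "grip_force" is the grip in N (left out, the last holds). Time passes only in rows, so rows that repeat a pose let the fingers close, or fill a call up. It gives the time, the measured TCP pose, the force, the opening and the grip force at its end, in the units of the state.
- r.sense(): the state, without advancing time (a new reading comes with each control period).
- vision.grab_frame(name): name is "scene" or "top" or "wrist"; returns (picture, depth): 420x560x3 uint8, red, green, blue; 420x560 float32, mm along the optical axis (not along the pixel's ray), 0 where there is no reading.
- vision.calibration(name): a dict with "mtx" (3x3 intrinsics, pixels), "extrinsics" (4x4, takes a point from camera to world coordinates). Camera axes: x right, y down, z forward; pixel columns grow to the right and rows downward; lengths in mm; the calibration is good to about 2 mm. A picture is of the moment at which its call begins: read the wrist's pose just before it. calibration takes no time and is no camera call; for the wrist camera it gives the pose at the moment of the call.
- r.sign_off(): hands the job in; it is judged then, once.
Trained networks look in the newest picture that a camera, given by its name, has taken for a name from the list of things; names that differ only in an ending like _2 or _b are one class to them, and where a whole thing is asked for, a point or a joint stands for the part that bears it (a point fixed in the world has none). Each returns a list of dicts, best first, with "conf" (0 to 1); they miss things now and then, are a little off and sometimes report something else, mostly with a low value. They report only what shows in the picture. A call takes as long as a camera call. They do not tell look-alikes from the thing itself.
- vision.cut_out(camera, thing): "region" (420x560 bool, what is visible of it) and "uv" ([column, row] in pixels, amid what is visible of it).
- vision.landmark_of(camera, thing): "uv" ([column, row] in pixels: a listed point, or the origin of a listed thing).
The state is a dict: "clock": time; "qpos": joint angles; "qvel": joint speeds; "joint_efforts": joint torques, N m; "eef_pos": TCP position; "tcp_rot": TCP orientation; "contact_force": force on the tool from outside, world axes, zero at the start; "wrist_torque": the same for the moment, N m; "opening": opening from 0.0 (shut) to 1.0 (fully open); "grasp_force": force on a finger pad.
Only numpy, scipy, OpenCV 4.12 (cv2) and the standard library are available. Lean on these libraries where they do the work, as an engineer would, in place of code of your own. Each camera call takes 0.05 s, during which the arm holds its last target. There are 200 camera calls.

## Working session

There is one attempt and no reset: what is moved stays moved. The work goes in short steps, Python scripts to look and compute and a tool call to move; the robot and the scene stay as the last step left them, time stands still between calls to the robot, and variables do not carry over. Pictures are saved under pics/ and viewed, at most 14 in all, crops included, and the job is handed in when it is done.

Besides the shell and the picture viewer there is one more tool, called after "Call:" by a JSON object that holds its "fn" and its "kwargs". play_rows: Moves the arm, as the interface text tells. Its arguments: {"type":"object","properties":{"steps":{"type":"array"},"grip_force":{"type":"number"}},"required":["steps"]}

```bash
mkdir -p pics
cat > h.py <<'E'
import numpy as np, cv2
from rig import r, vision
def grab(n,save=None):
    im,d=vision.grab_frame(n); c=vision.calibration(n)
    if save: cv2.imwrite('pics/'+save,cv2.cvtColor(im,cv2.COLOR_RGB2BGR))
    return im,d,np.array(c['mtx']),np.array(c['extrinsics'])
def cloud(d,K,T):
    v,u=np.mgrid[:d.shape[0],:d.shape[1]]
    P=np.stack([(u-K[0,2])/K[0,0]*d,(v-K[1,2])/K[1,1]*d,d],-1)
    return P@T[:3,:3].T+T[:3,3]
E
python3 - <<'E'
from h import *
s=r.sense(); print({k:np.round(s[k],3).tolist() for k in s})
for n in('top','scene'):
    im,d,K,T=grab(n,n+'0.png'); np.savez(n+'0.npz',im=im,d=d,K=K,T=T); print(n,K.round(1).tolist(),T.round(3).tolist())
E
```

```text
{'clock': 0.0, 'qpos': [-1.343, 0.354, 1.634, -0.0, 1.155, -0.002], 'qvel': [-0.0, -0.001, -0.002, -0.001, -0.0, -0.001], 'joint_efforts': [0.0, -60.525, -34.206, -0.0, 0.009, -0.0], 'eef_pos': [142.245, -608.12, 230.567], 'tcp_rot': [-3.14, 0.0, 0.23], 'contact_force': [0.199, 0.016, -0.563], 'wrist_torque': [0.042, -0.073, -0.031], 'grasp_force': 0.0, 'opening': 1.004}
top [[399.4, 0.0, 283.4], [0.0, 399.4, 211.1], [0.0, 0.0, 1.0]] [[0.03, -0.998, 0.057, 436.008], [-1.0, -0.03, 0.008, -58.531], [-0.006, -0.057, -0.998, 1046.302], [0.0, 0.0, 0.0, 1.0]]
scene [[462.7, 0.0, 270.0], [0.0, 462.7, 196.3], [0.0, 0.0, 1.0]] [[-0.707, -0.502, 0.498, -238.186], [-0.707, 0.5, -0.5, 694.42], [0.002, -0.706, -0.709, 1065.371], [0.0, 0.0, 0.0, 1.0]]
```

View pics/top0.png

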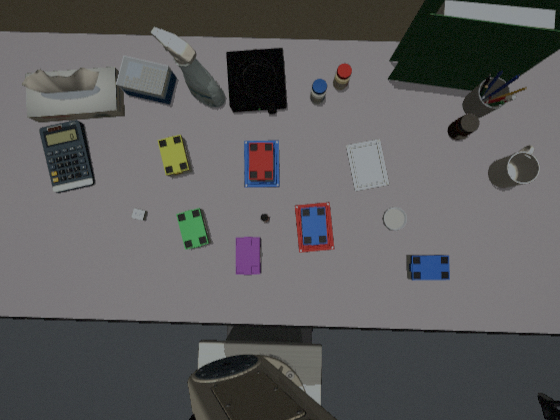

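View pics/scene0.png

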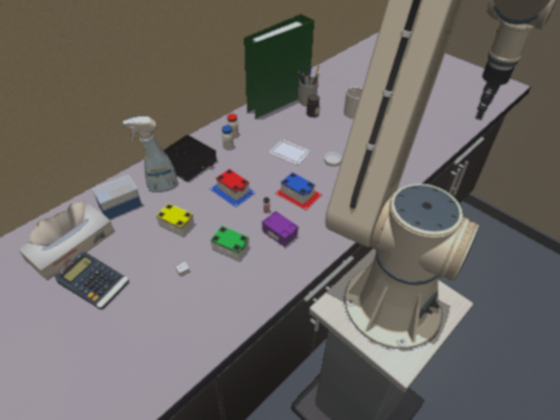

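The top view shows lids: yellow (174,155), green (193,228), red in the blue bay (262,162), purple look-alike (248,255), blue in the red bay (314,226) and a second blue box (429,267). The spare bay is at (368,164), vial (265,217), carton (139,214), dish (394,219). Blue candidates are (314,226) and (429,267). The first is nearest to the base (~(260,385)) and stands in the red bay, so it is the one. Next I measure from both fixed cameras.

```bash
cat >> h.py <<'E'
HUE={'red':[(0,8),(172,180)],'yellow':[(24,34)],'green':[(50,75)],'blue':[(105,125)]}
def lidmask(im,c,S=120,V=60):
    hs=cv2.cvtColor(im,cv2.COLOR_RGB2HSV); m=np.zeros(im.shape[:2],bool)
    for a,b in HUE[c]: m|=(hs[...,0]>=a)&(hs[...,0]<=b)
    return m&(hs[...,1]>S)&(hs[...,2]>V)
def rects(im,d,K,T,c,zlo=30,zhi=70,rng=(200,800,-500,400)):
    """upward-facing coloured patches between heights -> centre, size, yaw (long axis), z"""
    P=cloud(d,K,T); x0,x1,y0,y1=rng
    m=lidmask(im,c)&(d>0)&(P[...,2]>zlo)&(P[...,2]<zhi)&(P[...,0]>x0)&(P[...,0]<x1)&(P[...,1]>y0)&(P[...,1]<y1)
    m=cv2.morphologyEx(m.astype(np.uint8),cv2.MORPH_CLOSE,np.ones((3,3)))
    n,l,st,_=cv2.connectedComponentsWithStats(m); out=[]
    for i in range(1,n):
        if st[i,4]<60: continue
        Q=P[(l==i)&(P[...,2]>zlo)]; z=np.median(Q[:,2])
        # project the rays of the mask onto plane z
        v,u=np.where(l==i); R=np.stack([(u-K[0,2])/K[0,0],(v-K[1,2])/K[1,1],np.ones(len(u))],1)@T[:3,:3].T
        X=T[:3,3]+R*((z-T[2,3])/R[:,2])[:,None]
        (cx,cy),(w,h),a=cv2.minAreaRect(X[:,:2].astype(np.float32))
        if w<h: w,h,a=h,w,a+90
        a=(a+90)%180-90
        out.append([round(float(k),1) for k in(cx,cy,z,w,h)]+[round(float(np.radians(a)),3),[int(k) for k in st[i,:4]]])
    return out
E
python3 - <<'E'
from h import *
for n in('top','scene'):
    f=np.load(n+'0.npz'); a=(f['im'],f['d'],f['K'],f['T'])
    for c in HUE:
        print(n,c,'lid',rects(*a,c)); 
        if c in('red','blue'): print('   low',rects(*a,c,-6,14))
    P=cloud(*a[1:])
    if n=='top':
        for k,(u,v) in dict(spare=(368,164),vial=(265,217),carton=(139,214),dish=(394,219)).items(): print(k,P[v,u].round(0))
        q=vision.cut_out
for t in('spare_bay','red_bay','blue_bay','vial','glass_box','dish'):
    for n in('top',):
        o=vision.cut_out(n,t)[:1]
        for e in o:
            v,u=np.where(e['region']); f=np.load(n+'0.npz'); X=cloud(f['d'],f['K'],f['T'])[v,u]
            print(t,n,round(e['conf'],2),np.round(e['uv']),X.mean(0).round(0),np.median(X[:,2]).round(0),[(tuple(np.round(x,2)) if not np.isscalar(x) else round(x,2)) for x in cv2.minAreaRect(X[:,:2].astype(np.float32))])
E
```

```text
top red lid [[617.1, 10.5, 52.8, 91.3, 57.9, 0.032, [249, 143, 24, 37]]]
   low [[457.1, -131.2, 4.5, 121.9, 91.1, 0.125, [295, 203, 39, 49]]]
top yellow lid [[626.4, 231.3, 49.7, 93.7, 60.0, 0.277, [158, 135, 31, 40]]]
top green lid [[442.7, 175.1, 49.5, 91.8, 59.2, 0.29, [178, 209, 31, 40]]]
top blue lid [[459.0, -127.2, 52.5, 92.2, 59.6, 0.105, [301, 207, 26, 38]], [365.4, -417.5, 49.4, 93.8, 59.0, -1.54, [411, 255, 39, 25]]]
   low [[619.3, 12.3, 5.0, 119.5, 89.7, 0.031, [244, 141, 35, 46]]]
spare [ 627. -269.    2.]
vial [477.  -6.  55.]
carton [476. 321.  21.]
dish [ 483. -336.   17.]
scene red lid [[610.2, 11.7, 50.1, 99.7, 61.4, 0.033, [217, 170, 31, 22]]]
   low [[451.9, -129.1, 3.2, 118.9, 88.3, 0.122, [277, 190, 44, 19]]]
scene yellow lid [[620.1, 233.4, 47.6, 94.8, 62.5, 0.272, [157, 204, 35, 24]]]
scene green lid [[436.4, 177.4, 48.1, 93.2, 58.9, 0.302, [214, 229, 33, 22]]]
scene blue lid [[452.4, -126.4, 50.2, 93.0, 61.3, 0.135, [282, 175, 32, 20]]]
   low [[601.9, 32.2, 3.2, 134.2, 74.3, 0.587, [212, 185, 41, 20]]]
red_bay top 0.91 [328. 234.] [ 448. -133.   11.] 4.0 [(np.float64(453.18), np.float64(-118.21)), (np.float64(125.69), np.float64(122.85)), 7.59]
vial top 0.4 [265. 218.] [474.  -6.  55.] 56.0 [(np.float64(474.03), np.float64(-5.77)), (np.float64(14.96), np.float64(14.97)), 1.44]
glass_box top 0.53 [139. 214.] [475. 321.  21.] 22.0 [(np.float64(475.19), np.float64(323.16)), (np.float64(30.71), np.float64(24.82)), 77.93]
dish top 0.58 [393. 220.] [ 484. -337.   16.] 17.0 [(np.float64(484.93), np.float64(-337.85)), (np.float64(60.44), np.float64(59.38)), 1.24]
```

Both cameras agree to ~6 mm, and heights and sizes fit the text: lids at 49 mm, or 52 mm in the bays. Now I go over the spare bay for a wrist view.

Call:
{"fn": "play_rows", "kwargs": {"steps": [{"delta_pos": [2.5, -1, -1], "yaw": 0, "jaw": 100}, {"delta_pos": [7, -2.8, -3], "yaw": 0, "jaw": 100}, {"delta_pos": [11.5, -4.6, -5], "yaw": 0.05, "jaw": 100}, {"delta_pos": [16, -6.4, -6], "yaw": 0.1, "jaw": 100}, {"delta_pos": [20.5, -8.2, -7], "yaw": 0.1, "jaw": 100}, {"delta_pos": [25, -10, -7], "yaw": 0.1, "jaw": 100}, {"delta_pos": [29.5, -11.8, -7], "yaw": 0.1, "jaw": 100}, {"delta_pos": [34, -13.6, -7], "yaw": 0.1, "jaw": 100}]}}

```text
clock: 1.2
eef_pos: [444.0, -397.3, 301.7]
tcp_rot: [3.141, -0.0, 0.13]
contact_force: [0.1, -0.7, 0.9]
opening: 1.002
grasp_force: 0.0
```

Run:
```python
from h import *
s=r.sense(); print(s['clock'],s['eef_pos'],s['tcp_rot'])
c=vision.calibration('wrist'); T=np.array(c['extrinsics']); 
R=cv2.Rodrigues(np.zeros(3))[0]
from scipy.spatial.transform import Rotation as Ro
A=np.eye(4);A[:3,:3]=Ro.from_euler('xyz',s['tcp_rot']).as_matrix();A[:3,3]=s['eef_pos']
print((np.linalg.inv(A)@T).round(3).tolist(), np.round(c['mtx'],1).tolist())
```

```text
1.2 [ 443.97853772 -397.2710348   301.66560955] [ 3.14102653e+00 -4.59293794e-04  1.29832623e-01]
[[0.0, -0.953, -0.303, 77.216], [1.0, -0.0, 0.001, 0.017], [-0.001, -0.303, 0.953, -141.545], [0.0, 0.0, 0.0, 1.0]] [[347.2, 0.0, 277.3], [0.0, 347.2, 213.3], [0.0, 0.0, 1.0]]
```

Call:
{"fn": "play_rows", "kwargs": {"steps": [{"delta_pos": [2.5, -4, 0], "yaw": 0.05, "jaw": 100}, {"delta_pos": [5, -8, 0], "yaw": 0.1, "jaw": 100}, {"delta_pos": [7.5, -12, 0], "yaw": 0.1, "jaw": 100}, {"delta_pos": [10, -16, 0], "yaw": 0.1, "jaw": 100}, {"delta_pos": [12.5, -20, 0], "yaw": 0.1, "jaw": 100}, {"delta_pos": [15, -23.5, 0], "yaw": 0.1, "jaw": 100}, {"delta_pos": [17.5, -27, 0], "yaw": 0.1, "jaw": 100}, {"delta_pos": [19.5, -29.4, 0], "yaw": 0.1, "jaw": 100}]}}

```text
clock: 2.0
eef_pos: [598.5, -79.4, 301.4]
tcp_rot: [-3.141, -0.0, 0.031]
contact_force: [0.6, -0.8, -0.0]
opening: 1.0
grasp_force: 0.0
```

Call:
{"fn": "play_rows", "kwargs": {"steps": [{"delta_pos": [0, 0, 0], "yaw": 0, "jaw": 100}, {"delta_pos": [0, 0, 0], "yaw": 0, "jaw": 100}, {"delta_pos": [0, 0, 0], "yaw": 0, "jaw": 100}, {"delta_pos": [0, 0, 0], "yaw": 0, "jaw": 100}, {"delta_pos": [0, 0, 0], "yaw": 0, "jaw": 100}, {"delta_pos": [0, 0, 0], "yaw": 0, "jaw": 100}, {"delta_pos": [0, 0, 0], "yaw": 0, "jaw": 100}, {"delta_pos": [0, 0, 0], "yaw": 0, "jaw": 100}]}}

```text
clock: 2.8
eef_pos: [597.7, -82.1, 301.3]
tcp_rot: [-3.142, -0.0, 0.029]
contact_force: [-0.1, 0.7, 0.1]
opening: 0.997
grasp_force: 0.0
```

Run:
```python
from h import *
s=r.sense(); print(s['clock'],s['eef_pos'],s['tcp_rot'])
im,d,K,T=a=grab('wrist','w1.png'); np.savez('w1.npz',im=im,d=d,K=K,T=T)
for c in HUE:
    print(c,'lid',rects(*a,c)); 
    if c in('red','blue'): print('   low',rects(*a,c,-6,14))
for e in vision.cut_out('wrist','spare_bay')[:3]:
    v,u=np.where(e['region']);X=cloud(d,K,T)[v,u]
    print(e['conf'],e['uv'],X.mean(0).round(1),cv2.minAreaRect(X[:,:2].astype(np.float32)))
```

```text
2.8 [597.67823774 -82.12608369 301.31490015] [-3.14158172e+00 -1.31389663e-05  2.94885486e-02]
red lid [[616.6, 9.4, 50.7, 92.9, 60.8, 0.029, [166, 112, 59, 84]]]
   low [[455.5, -131.6, 2.5, 124.0, 91.7, 0.125, [273, 225, 71, 85]]]
yellow lid [[622.9, 205.3, 47.4, 104.3, 48.0, -0.207, [0, 92, 44, 92]]]
green lid [[443.9, 176.5, 47.6, 97.3, 60.5, 0.295, [35, 249, 74, 74]]]
blue lid [[461.0, -126.9, 50.7, 101.2, 59.6, 0.078, [285, 245, 49, 73]], [375.2, -411.6, 47.6, 106.2, 40.3, -1.542, [476, 330, 81, 26]]]
   low [[618.2, 11.0, 2.3, 122.7, 91.6, 0.043, [162, 97, 81, 99]]]
0.86 [425.0, 146.3] [ 625.2 -265.7    3.9] ((617.3876953125, -202.53103637695312), (133.79078674316406, 235.78224182128906), 4.464438438415527)
```

View pics/w1.png

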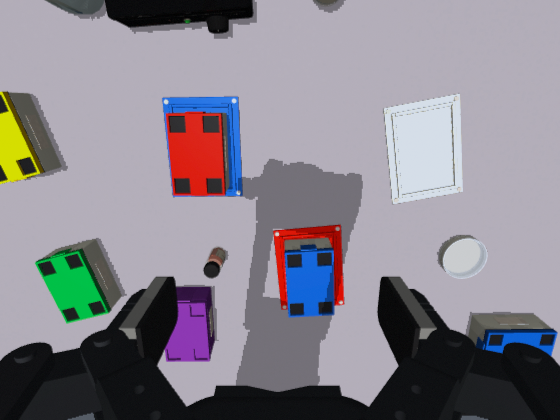

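The wrist view shows red in the blue bay (195,153), blue in the red bay (310,282), the spare bay corners (384,108), (460,94), (464,190), (393,203), the purple look-alike (190,330), vial (213,262) and dish (463,257). Blue target confirmed as the one in the red bay.

```bash
cat >> h.py <<'E'
def plan(*targets):
    """deltas (cm, rad) from the present pose to targets (x,y,z,yaw)"""
    s=r.sense(); p=s['eef_pos']; ya=s['tcp_rot'][2]; 
    for t in targets:
        w=np.array(t[:3])-p; c,n=np.cos(ya),np.sin(ya)
        print('to',t,'delta',np.round([(w[0]*c+w[1]*n)/10,(w[0]*n-w[1]*c)/10,-w[2]/10],2),'yaw',round(float((ya-t[3]+np.pi)%(2*np.pi)-np.pi),3))
def px(uv,z,K,T):
    uv=np.array(uv,float); R=np.c_[(uv[:,0]-K[0,2])/K[0,0],(uv[:,1]-K[1,2])/K[1,1],np.ones(len(uv))]@T[:3,:3].T
    return T[:3,3]+R*((z-T[2,3])/R[:,2])[:,None]
E
python3 - <<'E'
from h import *
f=np.load('w1.npz'); a=im,d,K,T=[f[k] for k in('im','d','K','T')]
print('blue',rects(*a,'blue',48,54),'green',rects(*a,'green',45,51),'red',rects(*a,'red',48,54))
C=px([(384,108),(460,94),(464,190),(393,203)],3,K,T); print(C.round(1).tolist(),C.mean(0).round(1))
e=(C[1]-C[2]+C[0]-C[3]); print('spare yaw',np.arctan2(e[1],e[0]),np.linalg.norm(C[0]-C[3]),np.linalg.norm(C[0]-C[1]))
im2=cv2.cvtColor(im,cv2.COLOR_RGB2BGR)[200:350,240:390]; cv2.imwrite('pics/crop1.png',cv2.resize(im2,None,fx=4,fy=4))
plan((616.6,9.8,150,.03),(616.6,9.8,14,.03))
E
```

```text
blue [[458.3, -127.6, 50.8, 95.0, 59.6, 0.09, [285, 249, 49, 69]], [374.4, -417.3, 48.5, 93.1, 37.1, -1.542, [485, 332, 71, 24]]] green [[442.3, 176.0, 47.7, 93.8, 60.5, 0.295, [35, 251, 74, 72]]] red [[616.6, 9.6, 50.8, 92.9, 60.3, 0.029, [166, 112, 59, 84]]]
[[673.0, -209.5, 3.0], [691.8, -298.6, 3.0], [574.3, -326.1, 3.0], [554.0, -236.0, 3.0]] [ 623.3 -267.5    3. ]
spare yaw 0.22472613978241174 121.92146994270148 91.04954312009325
to (616.6, 9.8, 150, 0.03) delta [ 2.16 -9.12 15.13] yaw -0.0
to (616.6, 9.8, 14, 0.03) delta [ 2.16 -9.12 28.73] yaw -0.0
```

View pics/crop1.png

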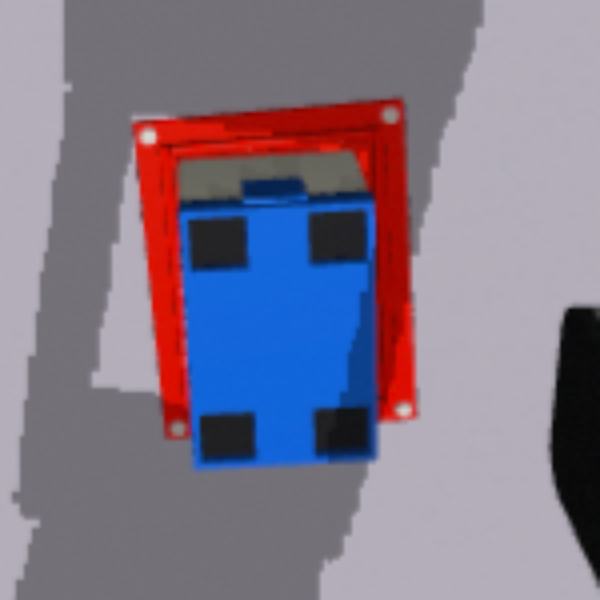

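Close crop: blue lid with four recesses standing in the red bay. Now I pick red.

Call:
{"fn": "play_rows", "kwargs": {"steps": [{"delta_pos": [0.7, -3, 2], "yaw": 0, "jaw": 100}, {"delta_pos": [1.4, -6, 6], "yaw": 0, "jaw": 100}, {"delta_pos": [2, -8.4, 10], "yaw": 0, "jaw": 100}, {"delta_pos": [2.2, -9.1, 14], "yaw": 0, "jaw": 100}, {"delta_pos": [2.2, -9.1, 18], "yaw": 0, "jaw": 100}, {"delta_pos": [2.2, -9.1, 20], "yaw": 0, "jaw": 100}, {"delta_pos": [2.2, -9.1, 21], "yaw": 0, "jaw": 100}, {"delta_pos": [2.2, -9.1, 21], "yaw": 0, "jaw": 100}]}}

```text
clock: 3.7
eef_pos: [616.4, 9.7, 90.2]
tcp_rot: [-3.142, 0.002, 0.03]
contact_force: [-0.7, 0.0, 0.4]
opening: 0.996
grasp_force: 0.0
```

Call:
{"fn": "play_rows", "kwargs": {"steps": [{"delta_pos": [0, 0, 2.5], "yaw": 0, "jaw": 100}, {"delta_pos": [0, 0, 5], "yaw": 0, "jaw": 100}, {"delta_pos": [0, 0, 7], "yaw": 0, "jaw": 100}, {"delta_pos": [0, 0, 7.7], "yaw": 0, "jaw": 100}, {"delta_pos": [0, 0, 7.7], "yaw": 0, "jaw": 60}, {"delta_pos": [0, 0, 7.7], "yaw": 0, "jaw": 40}, {"delta_pos": [0, 0, 7.7], "yaw": 0, "jaw": 40}, {"delta_pos": [0, 0, 7.7], "yaw": 0, "jaw": 40}], "grip_force": 40}}

```text
clock: 4.5
eef_pos: [618.4, 9.6, 15.9]
tcp_rot: [3.141, -0.003, 0.03]
contact_force: [0.6, -0.6, 6.4]
opening: 0.695
grasp_force: 43.5
```

Run:
```python
from h import *
s=r.sense(); print(s['grasp_force'],s['opening'])
plan((616.6,9.8,110,.03),(623.5,-267.5,110,.22),(623.5,-267.5,16,.22))
```

```text
43.45727697014809 0.6953192927091109
to (616.6, 9.8, 110, 0.03) delta [-0.18 -0.03 -9.41] yaw -0.0
to (623.5, -267.5, 110, 0.22) delta [-0.32 27.71 -9.41] yaw -0.19
to (623.5, -267.5, 16, 0.22) delta [-3.200e-01  2.771e+01 -1.000e-02] yaw -0.19
```

Call:
{"fn": "play_rows", "kwargs": {"steps": [{"delta_pos": [0, 0, -1], "yaw": 0, "jaw": 40}, {"delta_pos": [0, 0, -3.5], "yaw": 0, "jaw": 40}, {"delta_pos": [0, 0, -6.5], "yaw": 0, "jaw": 40}, {"delta_pos": [0, 1, -9], "yaw": 0, "jaw": 40}, {"delta_pos": [0, 4, -10], "yaw": -0.05, "jaw": 40}, {"delta_pos": [0, 8, -10], "yaw": -0.1, "jaw": 40}, {"delta_pos": [-0.1, 12, -10], "yaw": -0.15, "jaw": 40}, {"delta_pos": [-0.1, 16, -10], "yaw": -0.19, "jaw": 40}]}}

```text
clock: 5.3
eef_pos: [620.4, -151.4, 115.2]
tcp_rot: [-3.141, -0.0, 0.222]
contact_force: [0.2, 0.5, -1.5]
opening: 0.698
grasp_force: 43.8
```

Run:
```python
from h import *
s=r.sense(); print(s['grasp_force'],s['opening'])
plan((623.5,-267.5,110,.22),(623.5,-267.5,15,.22))
```

```text
43.76320883631706 0.6983640840938358
to (623.5, -267.5, 110, 0.22) delta [-2.26 11.39  0.52] yaw 0.002
to (623.5, -267.5, 15, 0.22) delta [-2.26 11.39 10.02] yaw 0.002
```

Call:
{"fn": "play_rows", "kwargs": {"steps": [{"delta_pos": [-0.8, 4, 0], "yaw": 0, "jaw": 40}, {"delta_pos": [-1.6, 8, 0], "yaw": 0, "jaw": 40}, {"delta_pos": [-2.1, 10.6, 1], "yaw": 0, "jaw": 40}, {"delta_pos": [-2.3, 11.5, 3], "yaw": 0, "jaw": 40}, {"delta_pos": [-2.3, 11.5, 5.5], "yaw": 0, "jaw": 40}, {"delta_pos": [-2.3, 11.5, 7.5], "yaw": 0, "jaw": 40}, {"delta_pos": [-2.3, 11.5, 7.5], "yaw": 0, "jaw": 40}, {"delta_pos": [-2.3, 11.5, 7.5], "yaw": 0, "jaw": 40}]}}

```text
clock: 6.1
eef_pos: [623.3, -267.4, 39.7]
tcp_rot: [-3.141, 0.001, 0.22]
contact_force: [0.5, 0.7, -1.5]
opening: 0.696
grasp_force: 43.7
```

Run:
```python
from h import *
plan((623.5,-267.5,14,.22))
im,d,K,T=a=grab('wrist','w2.png'); np.savez('w2.npz',im=im,d=d,K=K,T=T)
print(rects(*a,'red',60,140))
```

```text
to (623.5, -267.5, 14, 0.22) delta [0.02 0.02 2.57] yaw -0.0
[[633.1, -265.5, 75.2, 80.7, 60.3, 0.219, [185, 194, 186, 203]]]
```

View pics/w2.png

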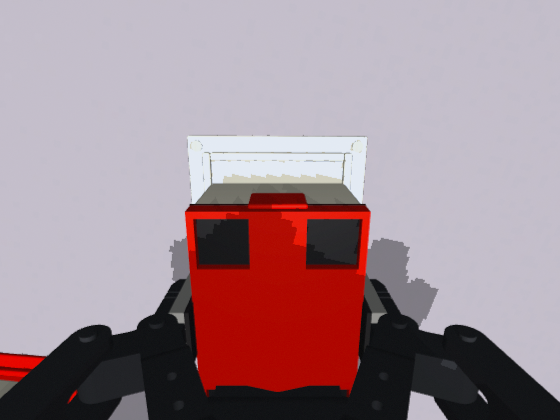

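Box is held level and centred over the spare bay; lowering and releasing.

Call:
{"fn": "play_rows", "kwargs": {"steps": [{"delta_pos": [0, 0, 1], "yaw": 0, "jaw": 40}, {"delta_pos": [0, 0, 1.7], "yaw": 0, "jaw": 40}, {"delta_pos": [0, 0, 2.1], "yaw": 0, "jaw": 40}, {"delta_pos": [0, 0, 2.35], "yaw": 0, "jaw": 40}, {"delta_pos": [0, 0, 2.4], "yaw": 0, "jaw": 40}, {"delta_pos": [0, 0, 2.4], "yaw": 0, "jaw": 72}, {"delta_pos": [0, 0, 2.4], "yaw": 0, "jaw": 100}, {"delta_pos": [0, 0, 2.4], "yaw": 0, "jaw": 100}]}}

```text
clock: 6.95
eef_pos: [623.6, -267.6, 15.3]
tcp_rot: [3.141, -0.0, 0.22]
contact_force: [0.5, -0.2, -0.1]
opening: 0.994
grasp_force: 0.0
```

Call:
{"fn": "play_rows", "kwargs": {"steps": [{"delta_pos": [0, 0, -1], "yaw": 0, "jaw": 100}, {"delta_pos": [0, 0, -3], "yaw": 0, "jaw": 100}, {"delta_pos": [0, 0, -6], "yaw": 0, "jaw": 100}, {"delta_pos": [0, 0, -9], "yaw": 0, "jaw": 100}, {"delta_pos": [0, 0, -12], "yaw": 0, "jaw": 100}, {"delta_pos": [0, 0, -14], "yaw": 0, "jaw": 100}, {"delta_pos": [0, 0, -15], "yaw": 0, "jaw": 100}, {"delta_pos": [0, 0, -15], "yaw": 0, "jaw": 100}]}}

```text
clock: 7.75
eef_pos: [624.2, -267.9, 167.2]
tcp_rot: [3.14, -0.002, 0.22]
contact_force: [0.2, -0.4, -0.3]
opening: 0.998
grasp_force: 0.0
```

Run:
```python
from h import *
im,d,K,T=a=grab('wrist','w3.png')
print(rects(*a,'red',44,60),rects(*a,'blue',44,60))
plan((457,-127.6,165,.1),(457,-127.6,90,.1))
```

```text
[[621.4, -267.3, 49.3, 94.0, 59.9, 0.22, [236, 149, 81, 117]]] [[479.5, -126.1, 49.4, 61.8, 56.5, -1.483, [45, 299, 74, 54]]]
to (457, -127.6, 165, 0.1) delta [-13.2  -17.29   0.06] yaw 0.12
to (457, -127.6, 90, 0.1) delta [-13.2  -17.29   7.56] yaw 0.12
```

Call:
{"fn": "play_rows", "kwargs": {"steps": [{"delta_pos": [-2, -2.6, 0], "yaw": 0.03, "jaw": 100}, {"delta_pos": [-5, -6.5, 0], "yaw": 0.06, "jaw": 100}, {"delta_pos": [-8, -10.4, 0], "yaw": 0.09, "jaw": 100}, {"delta_pos": [-11, -14.4, 0], "yaw": 0.12, "jaw": 100}, {"delta_pos": [-12.7, -16.6, 1], "yaw": 0.12, "jaw": 100}, {"delta_pos": [-13.2, -17.2, 3.5], "yaw": 0.12, "jaw": 100}, {"delta_pos": [-13.2, -17.2, 6], "yaw": 0.12, "jaw": 100}, {"delta_pos": [-13.2, -17.2, 7.5], "yaw": 0.12, "jaw": 100}]}}

```text
clock: 8.6
eef_pos: [455.0, -127.6, 87.8]
tcp_rot: [-3.14, 0.003, 0.1]
contact_force: [0.2, 0.9, -0.3]
opening: 1.001
grasp_force: 0.0
```

Run:
```python
from h import *
im,d,K,T=a=grab('wrist','w4.png')
print(rects(*a,'blue',44,60),rects(*a,'red',-6,14))
plan((457,-127.6,15,.1))
```

```text
[[457.4, -127.5, 49.2, 94.1, 60.0, 0.088, [221, 158, 116, 159]]] [[453.9, -131.5, 0.6, 123.6, 91.5, 0.122, [210, 128, 144, 172]]]
to (457, -127.6, 15, 0.1) delta [0.28 0.04 7.12] yaw 0.0
```

Call:
{"fn": "play_rows", "kwargs": {"steps": [{"delta_pos": [0.1, 0, 2.5], "yaw": 0.01, "jaw": 100}, {"delta_pos": [0.1, 0, 5], "yaw": 0.01, "jaw": 100}, {"delta_pos": [0.1, 0, 6.8], "yaw": 0.01, "jaw": 100}, {"delta_pos": [0.1, 0, 7.4], "yaw": 0.01, "jaw": 100}, {"delta_pos": [0.1, 0, 7.4], "yaw": 0.01, "jaw": 60}, {"delta_pos": [0.1, 0, 7.4], "yaw": 0.01, "jaw": 40}, {"delta_pos": [0.1, 0, 7.4], "yaw": 0.01, "jaw": 40}, {"delta_pos": [0.1, 0, 7.4], "yaw": 0.01, "jaw": 40}]}}

```text
clock: 9.45
eef_pos: [458.6, -128.5, 17.0]
tcp_rot: [3.141, -0.001, 0.09]
contact_force: [0.1, 0.2, -1.1]
opening: 0.697
grasp_force: 43.3
```

Run:
```python
from h import *
plan((618,10.8,125,.037))
```

```text
to (618, 10.8, 125, 0.037) delta [ 17.13 -12.44 -10.8 ] yaw 0.053
```

Call:
{"fn": "play_rows", "kwargs": {"steps": [{"delta_pos": [0, 0, -1], "yaw": 0, "jaw": 40}, {"delta_pos": [0, 0, -3.5], "yaw": 0, "jaw": 40}, {"delta_pos": [0, 0, -6.5], "yaw": 0, "jaw": 40}, {"delta_pos": [1, -0.7, -9.5], "yaw": 0, "jaw": 40}, {"delta_pos": [3.5, -2.5, -10.8], "yaw": 0.02, "jaw": 40}, {"delta_pos": [7, -5.1, -10.8], "yaw": 0.04, "jaw": 40}, {"delta_pos": [10.5, -7.6, -10.8], "yaw": 0.053, "jaw": 40}, {"delta_pos": [14, -10.2, -10.8], "yaw": 0.053, "jaw": 40}]}}

```text
clock: 10.25
eef_pos: [589.4, -13.1, 125.6]
tcp_rot: [3.141, -0.001, 0.036]
contact_force: [0.4, -1.2, -2.1]
opening: 0.696
grasp_force: 44.2
```

Call:
{"fn": "play_rows", "kwargs": {"steps": [{"delta_pos": [2, -1.4, 0], "yaw": 0, "jaw": 40}, {"delta_pos": [3, -2.1, 1], "yaw": 0, "jaw": 40}, {"delta_pos": [3.2, -2.2, 3.5], "yaw": 0, "jaw": 40}, {"delta_pos": [3.2, -2.2, 6], "yaw": 0, "jaw": 40}, {"delta_pos": [3.2, -2.2, 7.8], "yaw": 0, "jaw": 40}, {"delta_pos": [3.2, -2.2, 8.2], "yaw": 0, "jaw": 40}, {"delta_pos": [3.2, -2.2, 8.2], "yaw": 0, "jaw": 40}, {"delta_pos": [3.2, -2.2, 8.2], "yaw": 0, "jaw": 40}]}}

```text
clock: 11.05
eef_pos: [619.9, 8.6, 43.2]
tcp_rot: [3.142, -0.001, 0.036]
contact_force: [-0.0, -0.4, -1.6]
opening: 0.694
grasp_force: 44.1
```

Run:
```python
from h import *
im,d,K,T=a=grab('wrist','w5.png')
print('lid',rects(*a,'blue',60,140),'bay',rects(*a,'blue',-6,14))
print(np.round(r.sense()['grasp_force'],1))
plan((618,10.8,17,.037))
```

```text
lid [[629.5, 9.0, 77.2, 82.7, 60.3, 0.035, [185, 190, 185, 207]]] bay [[663.0, 13.4, 2.4, 91.4, 34.4, -1.523, [183, 138, 177, 66]]]
44.1
to (618, 10.8, 17, 0.037) delta [-0.21 -0.22  2.64] yaw -0.0
```

Call:
{"fn": "play_rows", "kwargs": {"steps": [{"delta_pos": [-0.4, -0.28, 1], "yaw": 0, "jaw": 40}, {"delta_pos": [-0.4, -0.28, 1.9], "yaw": 0, "jaw": 40}, {"delta_pos": [-0.4, -0.28, 2.4], "yaw": 0, "jaw": 40}, {"delta_pos": [-0.4, -0.28, 2.6], "yaw": 0, "jaw": 40}, {"delta_pos": [-0.4, -0.28, 2.6], "yaw": 0, "jaw": 40}, {"delta_pos": [-0.4, -0.28, 2.6], "yaw": 0, "jaw": 72}, {"delta_pos": [-0.4, -0.28, 2.6], "yaw": 0, "jaw": 100}, {"delta_pos": [-0.4, -0.28, 2.6], "yaw": 0, "jaw": 100}]}}

```text
clock: 11.9
eef_pos: [615.6, 11.6, 16.1]
tcp_rot: [-3.142, -0.0, 0.037]
contact_force: [0.0, 0.1, 0.6]
opening: 1.001
grasp_force: 0.0
```

Call:
{"fn": "play_rows", "kwargs": {"steps": [{"delta_pos": [0, 0, -1], "yaw": 0, "jaw": 100}, {"delta_pos": [0, 0, -3], "yaw": 0, "jaw": 100}, {"delta_pos": [0, 0, -6], "yaw": 0, "jaw": 100}, {"delta_pos": [0, 0, -9], "yaw": 0, "jaw": 100}, {"delta_pos": [0, 0, -12], "yaw": 0, "jaw": 100}, {"delta_pos": [0, 0, -14], "yaw": 0, "jaw": 100}, {"delta_pos": [0, 0, -15], "yaw": 0, "jaw": 100}, {"delta_pos": [0, 0, -15], "yaw": 0, "jaw": 100}]}}

```text
clock: 12.7
eef_pos: [616.3, 11.6, 168.0]
tcp_rot: [3.142, -0.003, 0.037]
contact_force: [1.3, 0.2, -0.2]
opening: 0.999
grasp_force: 0.0
```

Run:
```python
from h import *
im,d,K,T=a=grab('wrist','w6.png')
print('lid',rects(*a,'blue',44,60),'bay',rects(*a,'blue',-6,14))
plan((621,-267.3,165,.22),(621,-267.3,90,.22))
```

```text
lid [[613.8, 11.5, 49.4, 93.4, 60.0, 0.037, [237, 149, 81, 116]]] bay [[617.0, 11.3, 0.8, 123.1, 91.5, 0.043, [224, 121, 107, 133]]]
to (621, -267.3, 165, 0.22) delta [-0.48 27.89  0.15] yaw -0.183
to (621, -267.3, 90, 0.22) delta [-0.48 27.89  7.65] yaw -0.183
```

Blue is seated in the blue bay (≈3 mm off centre). Back to red.

Call:
{"fn": "play_rows", "kwargs": {"steps": [{"delta_pos": [0, 3, 0], "yaw": -0.03, "jaw": 100}, {"delta_pos": [-0.1, 7, 0], "yaw": -0.06, "jaw": 100}, {"delta_pos": [-0.2, 11.5, 0], "yaw": -0.1, "jaw": 100}, {"delta_pos": [-0.3, 16, 0], "yaw": -0.14, "jaw": 100}, {"delta_pos": [-0.4, 20.5, 0], "yaw": -0.183, "jaw": 100}, {"delta_pos": [-0.4, 24.5, 1], "yaw": -0.183, "jaw": 100}, {"delta_pos": [-0.4, 27, 3], "yaw": -0.183, "jaw": 100}, {"delta_pos": [-0.4, 27.9, 5], "yaw": -0.183, "jaw": 100}]}}

```text
clock: 13.55
eef_pos: [620.8, -270.1, 114.1]
tcp_rot: [-3.141, 0.001, 0.218]
contact_force: [0.2, -0.0, -0.2]
opening: 0.999
grasp_force: 0.0
```

Call:
{"fn": "play_rows", "kwargs": {"steps": [{"delta_pos": [0, 0, 2], "yaw": 0, "jaw": 100}, {"delta_pos": [0, 0, 5], "yaw": 0, "jaw": 100}, {"delta_pos": [0, 0, 8], "yaw": 0, "jaw": 100}, {"delta_pos": [0, 0, 10], "yaw": 0, "jaw": 100}, {"delta_pos": [0, 0, 10.1], "yaw": 0, "jaw": 100}, {"delta_pos": [0, 0, 10.1], "yaw": 0, "jaw": 60}, {"delta_pos": [0, 0, 10.1], "yaw": 0, "jaw": 40}, {"delta_pos": [0, 0, 10.1], "yaw": 0, "jaw": 40}]}}

```text
clock: 14.35
eef_pos: [622.4, -267.6, 16.5]
tcp_rot: [3.141, -0.001, 0.22]
contact_force: [-0.2, -0.1, -1.2]
opening: 0.694
grasp_force: 45.2
```

Run:
```python
from h import *
plan((454,-131.5,125,.122))
```

```text
to (454, -131.5, 125, 0.122) delta [-13.47 -16.96 -10.85] yaw 0.098
```

Call:
{"fn": "play_rows", "kwargs": {"steps": [{"delta_pos": [0, 0, -1], "yaw": 0, "jaw": 40}, {"delta_pos": [0, 0, -3.5], "yaw": 0, "jaw": 40}, {"delta_pos": [0, 0, -6.5], "yaw": 0, "jaw": 40}, {"delta_pos": [-0.8, -1, -9.5], "yaw": 0, "jaw": 40}, {"delta_pos": [-2.8, -3.6, -10.8], "yaw": 0.03, "jaw": 40}, {"delta_pos": [-5.6, -7, -10.8], "yaw": 0.06, "jaw": 40}, {"delta_pos": [-8.4, -10.5, -10.8], "yaw": 0.098, "jaw": 40}, {"delta_pos": [-11, -13.8, -10.8], "yaw": 0.098, "jaw": 40}]}}

```text
clock: 15.15
eef_pos: [482.9, -155.7, 124.5]
tcp_rot: [3.141, -0.001, 0.12]
contact_force: [-0.1, 0.1, -1.9]
opening: 0.697
grasp_force: 45.4
```

Call:
{"fn": "play_rows", "kwargs": {"steps": [{"delta_pos": [-1.5, -2.1, 0], "yaw": 0, "jaw": 40}, {"delta_pos": [-2, -2.8, 1], "yaw": 0, "jaw": 40}, {"delta_pos": [-2.1, -2.9, 3.5], "yaw": 0, "jaw": 40}, {"delta_pos": [-2.1, -2.9, 6], "yaw": 0, "jaw": 40}, {"delta_pos": [-2.1, -2.9, 7.8], "yaw": 0, "jaw": 40}, {"delta_pos": [-2.1, -2.9, 8.2], "yaw": 0, "jaw": 40}, {"delta_pos": [-2.1, -2.9, 8.2], "yaw": 0, "jaw": 40}, {"delta_pos": [-2.1, -2.9, 8.2], "yaw": 0, "jaw": 40}]}}

```text
clock: 15.95
eef_pos: [460.9, -130.8, 42.0]
tcp_rot: [3.141, -0.001, 0.122]
contact_force: [0.8, -0.3, -0.6]
opening: 0.696
grasp_force: 45.3
```

Run:
```python
from h import *
im,d,K,T=a=grab('wrist','w7.png')
print('lid',rects(*a,'red',60,140),'bay',rects(*a,'red',-6,14))
print(np.round(r.sense()['grasp_force'],1))
plan((455,-131.5,16.5,.122))
```

```text
lid [[470.6, -129.6, 76.8, 81.7, 60.3, 0.12, [185, 191, 186, 206]]] bay [[502.0, -125.8, 2.4, 91.3, 28.4, -1.449, [189, 147, 177, 54]]]
45.3
to (455, -131.5, 16.5, 0.122) delta [-0.59 -0.    2.57] yaw -0.0
```

Call:
{"fn": "play_rows", "kwargs": {"steps": [{"delta_pos": [-0.65, 0, 1], "yaw": 0, "jaw": 40}, {"delta_pos": [-0.65, 0, 1.9], "yaw": 0, "jaw": 40}, {"delta_pos": [-0.65, 0, 2.3], "yaw": 0, "jaw": 40}, {"delta_pos": [-0.65, 0, 2.55], "yaw": 0, "jaw": 40}, {"delta_pos": [-0.65, 0, 2.55], "yaw": 0, "jaw": 40}, {"delta_pos": [-0.65, 0, 2.55], "yaw": 0, "jaw": 72}, {"delta_pos": [-0.65, 0, 2.55], "yaw": 0, "jaw": 100}, {"delta_pos": [-0.65, 0, 2.55], "yaw": 0, "jaw": 100}]}}

```text
clock: 16.8
eef_pos: [453.7, -131.2, 15.8]
tcp_rot: [3.142, -0.0, 0.122]
contact_force: [-0.4, 0.1, -1.2]
opening: 0.997
grasp_force: 0.0
```

Call:
{"fn": "play_rows", "kwargs": {"steps": [{"delta_pos": [0, 0, -1], "yaw": 0, "jaw": 100}, {"delta_pos": [0, 0, -3], "yaw": 0, "jaw": 100}, {"delta_pos": [0, 0, -6], "yaw": 0, "jaw": 100}, {"delta_pos": [0, 0, -9], "yaw": 0, "jaw": 100}, {"delta_pos": [0, 0, -12], "yaw": 0, "jaw": 100}, {"delta_pos": [0, 0, -14], "yaw": 0, "jaw": 100}, {"delta_pos": [0, 0, -15], "yaw": 0, "jaw": 100}, {"delta_pos": [0, 0, -15], "yaw": 0, "jaw": 100}]}}

```text
clock: 17.6
eef_pos: [454.2, -131.4, 167.2]
tcp_rot: [3.141, -0.003, 0.122]
contact_force: [0.7, 0.8, -0.9]
opening: 1.001
grasp_force: 0.0
```

Run:
```python
from h import *
im,d,K,T=a=grab('wrist','w8.png')
print('lid',rects(*a,'red',44,60),'bay',rects(*a,'red',-6,14))
plan((442,176,165,.293))
```

```text
lid [[452.4, -131.0, 49.6, 93.9, 60.0, 0.122, [236, 148, 82, 117]]] bay [[454.0, -131.5, 1.1, 123.0, 91.6, 0.123, [224, 122, 107, 133]]]
to (442, 176, 165, 0.293) delta [  2.59 -30.63   0.1 ] yaw -0.171
```

Call:
{"fn": "play_rows", "kwargs": {"steps": [{"delta_pos": [0.3, -3, 0], "yaw": -0.03, "jaw": 100}, {"delta_pos": [0.6, -7, 0], "yaw": -0.06, "jaw": 100}, {"delta_pos": [1, -11.5, 0], "yaw": -0.1, "jaw": 100}, {"delta_pos": [1.4, -16, 0], "yaw": -0.14, "jaw": 100}, {"delta_pos": [1.8, -20.5, 0], "yaw": -0.171, "jaw": 100}, {"delta_pos": [2.2, -25, 0], "yaw": -0.171, "jaw": 100}, {"delta_pos": [2.5, -29, 0], "yaw": -0.171, "jaw": 100}, {"delta_pos": [2.6, -30.6, 0], "yaw": -0.171, "jaw": 100}]}}

```text
clock: 18.45
eef_pos: [441.0, 178.4, 164.4]
tcp_rot: [-3.141, 0.002, 0.295]
contact_force: [0.5, -0.2, -0.5]
opening: 0.997
grasp_force: 0.0
```

Call:
{"fn": "play_rows", "kwargs": {"steps": [{"delta_pos": [0, 0, 0], "yaw": 0, "jaw": 100}, {"delta_pos": [0, 0, 0], "yaw": 0, "jaw": 100}, {"delta_pos": [0, 0, 0], "yaw": 0, "jaw": 100}, {"delta_pos": [0, 0, 0], "yaw": 0, "jaw": 100}, {"delta_pos": [0, 0, 0], "yaw": 0, "jaw": 100}, {"delta_pos": [0, 0, 0], "yaw": 0, "jaw": 100}, {"delta_pos": [0, 0, 0], "yaw": 0, "jaw": 100}, {"delta_pos": [0, 0, 0], "yaw": 0, "jaw": 100}]}}

```text
clock: 19.25
eef_pos: [442.2, 175.6, 165.9]
tcp_rot: [-3.142, -0.0, 0.293]
contact_force: [0.6, 0.1, 0.1]
opening: 1.002
grasp_force: 0.0
```

Run:
```python
from h import *
im,d,K,T=a=grab('wrist','w9.png'); np.savez('w9.npz',im=im,d=d,K=K,T=T)
o=rects(*a,'green',42,60); print('lid',o)
g=o[0]; plan((g[0],g[1],14,g[5]))
```

```text
lid [[442.1, 176.7, 47.8, 93.3, 59.9, 0.294, [236, 146, 80, 116]]]
to (442.1, 176.7, 14, 0.294) delta [ 0.03 -0.11 15.18] yaw -0.001
```

View pics/w9.png

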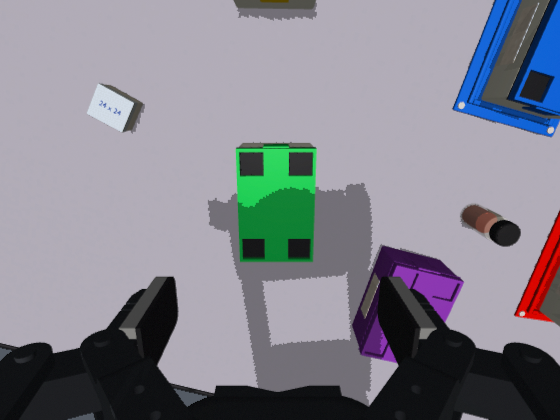

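Green lid centred at (276,203) with its latch on the far side; the purple box is well clear of the fingers' path. Grasping.

Call:
{"fn": "play_rows", "kwargs": {"steps": [{"delta_pos": [0, -0.1, 2.5], "yaw": 0, "jaw": 100}, {"delta_pos": [0, -0.1, 6.5], "yaw": 0, "jaw": 100}, {"delta_pos": [0, -0.1, 10.5], "yaw": 0, "jaw": 100}, {"delta_pos": [0, -0.1, 13.5], "yaw": 0, "jaw": 100}, {"delta_pos": [0, -0.1, 14.9], "yaw": 0, "jaw": 100}, {"delta_pos": [0, -0.1, 15.2], "yaw": 0, "jaw": 100}, {"delta_pos": [0, -0.1, 15.2], "yaw": 0, "jaw": 100}, {"delta_pos": [0, -0.1, 15.2], "yaw": 0, "jaw": 60}]}}

```text
clock: 20.1
eef_pos: [442.5, 176.9, 14.6]
tcp_rot: [-3.141, -0.001, 0.293]
contact_force: [1.1, -0.7, 0.6]
opening: 0.858
grasp_force: 0.0
```

Call:
{"fn": "play_rows", "kwargs": {"steps": [{"delta_pos": [0, 0, 0], "yaw": 0, "jaw": 40}, {"delta_pos": [0, 0, 0], "yaw": 0, "jaw": 40}, {"delta_pos": [0, 0, 0], "yaw": 0, "jaw": 40}, {"delta_pos": [0, 0, -1], "yaw": 0, "jaw": 40}, {"delta_pos": [0, 0, -4], "yaw": 0, "jaw": 40}, {"delta_pos": [0, 0, -8], "yaw": 0, "jaw": 40}, {"delta_pos": [0, 0, -11], "yaw": 0, "jaw": 40}, {"delta_pos": [0, 0, -12], "yaw": 0, "jaw": 40}]}}

```text
clock: 20.9
eef_pos: [443.3, 177.3, 137.4]
tcp_rot: [-3.141, -0.005, 0.293]
contact_force: [-0.1, 0.3, -0.2]
opening: 0.698
grasp_force: 43.8
```

Run:
```python
from h import *
s=r.sense(); print(s['eef_pos'],s['opening'],s['grasp_force'])
plan((614,11.5,135,.037))
```

```text
[443.32666608 177.28065696 137.39592174] 0.6981548989489973 43.81445199251175
to (614, 11.5, 135, 0.037) delta [11.56 20.8   0.24] yaw 0.256
```

Call:
{"fn": "play_rows", "kwargs": {"steps": [{"delta_pos": [1, 1.8, 0], "yaw": 0.03, "jaw": 40}, {"delta_pos": [2.8, 5, 0], "yaw": 0.08, "jaw": 40}, {"delta_pos": [4.8, 8.6, 0], "yaw": 0.13, "jaw": 40}, {"delta_pos": [6.8, 12.2, 0], "yaw": 0.18, "jaw": 40}, {"delta_pos": [8.8, 15.8, 0], "yaw": 0.23, "jaw": 40}, {"delta_pos": [10.6, 19, 0], "yaw": 0.256, "jaw": 40}, {"delta_pos": [11.5, 20.7, 0], "yaw": 0.256, "jaw": 40}, {"delta_pos": [11.6, 20.8, 0], "yaw": 0.256, "jaw": 40}]}}

```text
clock: 21.7
eef_pos: [613.7, 9.5, 133.2]
tcp_rot: [3.141, 0.0, 0.035]
contact_force: [-0.0, -0.5, -0.8]
opening: 0.699
grasp_force: 43.8
```

Call:
{"fn": "play_rows", "kwargs": {"steps": [{"delta_pos": [0, 0, 0], "yaw": 0, "jaw": 40}, {"delta_pos": [0, 0, 1], "yaw": 0, "jaw": 40}, {"delta_pos": [0, 0, 2.5], "yaw": 0, "jaw": 40}, {"delta_pos": [0, 0, 4], "yaw": 0, "jaw": 40}, {"delta_pos": [0, 0, 5], "yaw": 0, "jaw": 40}, {"delta_pos": [0, 0, 5], "yaw": 0, "jaw": 40}, {"delta_pos": [0, 0, 5], "yaw": 0, "jaw": 40}, {"delta_pos": [0, 0, 5], "yaw": 0, "jaw": 40}]}}

```text
clock: 22.5
eef_pos: [613.4, 11.0, 84.2]
tcp_rot: [-3.142, -0.001, 0.037]
contact_force: [0.8, -0.3, -1.7]
opening: 0.692
grasp_force: 43.8
```

Run:
```python
from h import *
im,d,K,T=a=grab('wrist','w10.png')
print(rects(*a,'green',90,160),rects(*a,'blue',40,60),rects(*a,'blue',-6,14))
plan((614.2,11.5,63,.037))
```

```text
[[621.7, 11.2, 117.1, 83.7, 60.1, 0.036, [186, 191, 183, 207]]] [[658.0, 13.2, 50.6, 60.1, 10.6, -1.525, [217, 160, 119, 22]]] [[659.6, 13.1, 2.3, 91.3, 40.2, -1.527, [204, 121, 146, 65]]]
to (614.2, 11.5, 63, 0.037) delta [ 0.08 -0.05  2.14] yaw -0.0
```

View pics/w10.png

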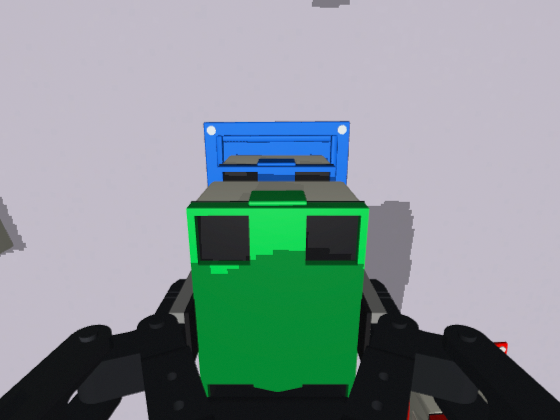

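Green is aligned over blue (edges agree within 1 mm). Lowering.

Call:
{"fn": "play_rows", "kwargs": {"steps": [{"delta_pos": [0, -0.05, 0.8], "yaw": 0, "jaw": 40}, {"delta_pos": [0, -0.05, 1.4], "yaw": 0, "jaw": 40}, {"delta_pos": [0, -0.05, 1.8], "yaw": 0, "jaw": 40}, {"delta_pos": [0, -0.05, 2.1], "yaw": 0, "jaw": 40}, {"delta_pos": [0, -0.05, 2.15], "yaw": 0, "jaw": 40}, {"delta_pos": [0, -0.05, 2.15], "yaw": 0, "jaw": 72}, {"delta_pos": [0, -0.05, 2.15], "yaw": 0, "jaw": 100}, {"delta_pos": [0, -0.05, 2.15], "yaw": 0, "jaw": 100}]}}

```text
clock: 23.35
eef_pos: [613.0, 11.5, 62.3]
tcp_rot: [-3.142, -0.0, 0.037]
contact_force: [0.4, 0.9, 0.5]
opening: 0.996
grasp_force: 0.0
```

Call:
{"fn": "play_rows", "kwargs": {"steps": [{"delta_pos": [0, 0, -1], "yaw": 0, "jaw": 100}, {"delta_pos": [0, 0, -3], "yaw": 0, "jaw": 100}, {"delta_pos": [0, 0, -6], "yaw": 0, "jaw": 100}, {"delta_pos": [0, 0, -9], "yaw": 0, "jaw": 100}, {"delta_pos": [0, 0, -12], "yaw": 0, "jaw": 100}, {"delta_pos": [0, 0, -14], "yaw": 0, "jaw": 100}, {"delta_pos": [0, 0, -15], "yaw": 0, "jaw": 100}, {"delta_pos": [0, 0, -15], "yaw": 0, "jaw": 100}]}}

```text
clock: 24.15
eef_pos: [613.7, 11.5, 214.0]
tcp_rot: [3.142, -0.003, 0.037]
contact_force: [0.1, -0.3, -0.6]
opening: 1.004
grasp_force: 0.0
```

Run:
```python
from h import *
im,d,K,T=a=grab('wrist','w11.png')
print(rects(*a,'green',80,120),rects(*a,'yellow',40,60))
P=cloud(d,K,T); m=lidmask(im,'green')&(P[...,2]>80)&(P[...,2]<110); Q=P[m]
print('plane',np.linalg.lstsq(np.c_[Q[:,:2]-Q[:,:2].mean(0),np.ones(len(Q))],Q[:,2],rcond=None)[0])
plan((624,232,165,.28))
```

```text
[[612.0, 11.2, 94.2, 94.4, 59.7, 0.037, [238, 147, 80, 117]]] [[625.4, 230.7, 46.1, 93.9, 64.8, 0.277, [0, 110, 87, 115]]]
plane [-1.28753772e-02  1.05283015e-03  9.39974971e+01]
to (624, 232, 165, 0.28) delta [  1.92 -22.     4.75] yaw -0.243
```

Green rests 44.8 mm above blue's reading: seated. Next, yellow.

Call:
{"fn": "play_rows", "kwargs": {"steps": [{"delta_pos": [0.3, -3, 0], "yaw": -0.04, "jaw": 100}, {"delta_pos": [0.6, -7, 0], "yaw": -0.08, "jaw": 100}, {"delta_pos": [1, -11.5, 0], "yaw": -0.13, "jaw": 100}, {"delta_pos": [1.4, -16, 1], "yaw": -0.18, "jaw": 100}, {"delta_pos": [1.8, -19.5, 2.5], "yaw": -0.24, "jaw": 100}, {"delta_pos": [2, -21.5, 4], "yaw": -0.24, "jaw": 100}, {"delta_pos": [2, -22, 4.8], "yaw": -0.24, "jaw": 100}, {"delta_pos": [2, -22, 4.8], "yaw": -0.24, "jaw": 100}]}}

```text
clock: 25.0
eef_pos: [623.3, 231.5, 161.6]
tcp_rot: [3.141, 0.004, 0.276]
contact_force: [-0.4, -0.3, 0.4]
opening: 1.0
grasp_force: 0.0
```

Call:
{"fn": "play_rows", "kwargs": {"steps": [{"delta_pos": [0, 0, 0], "yaw": 0, "jaw": 100}, {"delta_pos": [0, 0, 0], "yaw": 0, "jaw": 100}, {"delta_pos": [0, 0, 0], "yaw": 0, "jaw": 100}, {"delta_pos": [0, 0, 0], "yaw": 0, "jaw": 100}, {"delta_pos": [0, 0, 0], "yaw": 0, "jaw": 100}, {"delta_pos": [0, 0, 0], "yaw": 0, "jaw": 100}, {"delta_pos": [0, 0, 0], "yaw": 0, "jaw": 100}, {"delta_pos": [0, 0, 0], "yaw": 0, "jaw": 100}]}}

```text
clock: 25.8
eef_pos: [624.7, 232.1, 164.3]
tcp_rot: [-3.142, -0.0, 0.277]
contact_force: [-0.3, 0.6, 0.1]
opening: 1.002
grasp_force: 0.0
```

Run:
```python
from h import *
im,d,K,T=a=grab('wrist','w12.png')
o=rects(*a,'yellow',42,60); print('lid',o)
g=o[0]; plan((g[0]+.5,g[1],14,g[5]))
```

```text
lid [[627.4, 232.9, 47.8, 93.0, 59.9, 0.277, [237, 143, 81, 117]]]
to (627.9, 232.9, 14, 0.277) delta [3.300e-01 1.000e-02 1.503e+01] yaw -0.0
```

View pics/w12.png

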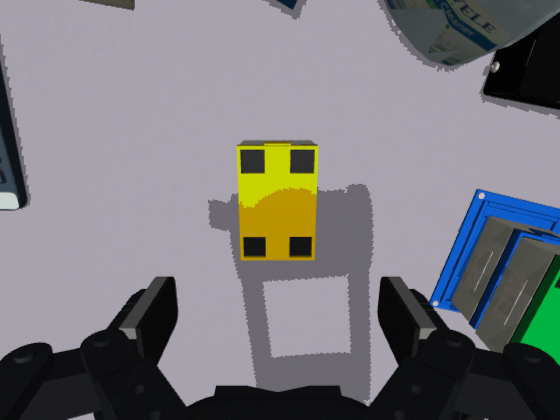

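Yellow is centred at (277,202), latch on the far side, with clear space for the fingers. Grasp and lift.

Call:
{"fn": "play_rows", "kwargs": {"steps": [{"delta_pos": [0.3, 0, 2.5], "yaw": 0, "jaw": 100}, {"delta_pos": [0.3, 0, 6.5], "yaw": 0, "jaw": 100}, {"delta_pos": [0.3, 0, 10.5], "yaw": 0, "jaw": 100}, {"delta_pos": [0.3, 0, 13.5], "yaw": 0, "jaw": 100}, {"delta_pos": [0.3, 0, 14.8], "yaw": 0, "jaw": 100}, {"delta_pos": [0.3, 0, 15], "yaw": 0, "jaw": 100}, {"delta_pos": [0.3, 0, 15], "yaw": 0, "jaw": 100}, {"delta_pos": [0.3, 0, 15], "yaw": 0, "jaw": 60}]}}

```text
clock: 26.65
eef_pos: [628.9, 233.4, 16.1]
tcp_rot: [-3.141, -0.003, 0.277]
contact_force: [1.0, -0.0, -0.1]
opening: 0.86
grasp_force: 0.0
```

Call:
{"fn": "play_rows", "kwargs": {"steps": [{"delta_pos": [0, 0, 0], "yaw": 0, "jaw": 40}, {"delta_pos": [0, 0, 0], "yaw": 0, "jaw": 40}, {"delta_pos": [0, 0, 0], "yaw": 0, "jaw": 40}, {"delta_pos": [0, 0, -1], "yaw": 0, "jaw": 40}, {"delta_pos": [0, 0, -5], "yaw": 0, "jaw": 40}, {"delta_pos": [0, 0, -9.5], "yaw": 0, "jaw": 40}, {"delta_pos": [0, 0, -14], "yaw": 0, "jaw": 40}, {"delta_pos": [0, 0, -16], "yaw": 0, "jaw": 40}]}}

```text
clock: 27.45
eef_pos: [629.4, 233.5, 179.9]
tcp_rot: [-3.141, -0.006, 0.277]
contact_force: [-0.5, -0.0, -1.5]
opening: 0.698
grasp_force: 44.5
```

Run:
```python
from h import *
s=r.sense(); print(s['eef_pos'],s['opening'],s['grasp_force'])
plan((453,-131,175,.122))
```

```text
[629.39246882 233.5205487  179.91472291] 0.6978671898133547 44.45702835917473
to (453, -131, 175, 0.122) delta [-26.93  30.24   0.49] yaw 0.155
```

Call:
{"fn": "play_rows", "kwargs": {"steps": [{"delta_pos": [-1.4, 1.5, 0], "yaw": 0.02, "jaw": 40}, {"delta_pos": [-4, 4.5, 0], "yaw": 0.04, "jaw": 40}, {"delta_pos": [-7, 7.9, 0], "yaw": 0.06, "jaw": 40}, {"delta_pos": [-10, 11.2, 0], "yaw": 0.08, "jaw": 40}, {"delta_pos": [-13, 14.6, 0], "yaw": 0.1, "jaw": 40}, {"delta_pos": [-16, 18, 0], "yaw": 0.12, "jaw": 40}, {"delta_pos": [-19, 21.3, 0], "yaw": 0.14, "jaw": 40}, {"delta_pos": [-22, 24.7, 0], "yaw": 0.155, "jaw": 40}]}}

```text
clock: 28.25
eef_pos: [482.4, -66.1, 175.0]
tcp_rot: [3.141, -0.001, 0.121]
contact_force: [1.5, -0.9, -1.5]
opening: 0.691
grasp_force: 44.3
```

Call:
{"fn": "play_rows", "kwargs": {"steps": [{"delta_pos": [-2.57, 3.02, 0], "yaw": 0, "jaw": 40}, {"delta_pos": [-3.6, 4.3, 0.5], "yaw": 0, "jaw": 40}, {"delta_pos": [-4.05, 6.15, 3], "yaw": 0, "jaw": 40}, {"delta_pos": [-4.05, 6.2, 6], "yaw": 0, "jaw": 40}, {"delta_pos": [-4.05, 6.2, 8.5], "yaw": 0, "jaw": 40}, {"delta_pos": [-4.05, 6.2, 9.1], "yaw": 0, "jaw": 40}, {"delta_pos": [-4.05, 6.2, 9.1], "yaw": 0, "jaw": 40}, {"delta_pos": [-4.05, 6.2, 9.1], "yaw": 0, "jaw": 40}]}}

```text
clock: 29.05
eef_pos: [451.6, -131.4, 84.4]
tcp_rot: [3.141, -0.001, 0.122]
contact_force: [0.9, -0.2, -1.3]
opening: 0.697
grasp_force: 44.2
```

Run:
```python
from h import *
im,d,K,T=a=grab('wrist','w13.png')
print(rects(*a,'yellow',90,160),rects(*a,'red',40,60),rects(*a,'red',-6,14))
plan((453,-131,63,.122))
```

```text
[[459.0, -130.6, 116.1, 83.9, 60.1, 0.121, [188, 193, 180, 205]]] [[495.4, -126.1, 50.7, 60.0, 10.8, -1.449, [219, 161, 118, 22]]] [[495.9, -126.7, 2.3, 91.5, 41.0, -1.449, [206, 124, 146, 65]]]
to (453, -131, 63, 0.122) delta [ 0.12 -0.03  2.16] yaw 0.0
```

View pics/w13.png

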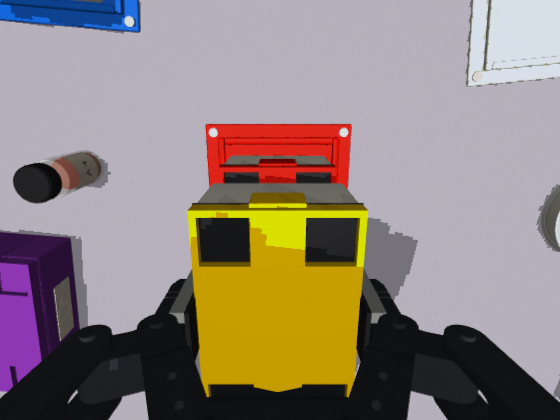

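Yellow is aligned over red (edges within 1 mm); lowering.

Call:
{"fn": "play_rows", "kwargs": {"steps": [{"delta_pos": [0.1, 0, 0.8], "yaw": 0, "jaw": 40}, {"delta_pos": [0.1, 0, 1.4], "yaw": 0, "jaw": 40}, {"delta_pos": [0.1, 0, 1.8], "yaw": 0, "jaw": 40}, {"delta_pos": [0.1, 0, 2.0], "yaw": 0, "jaw": 40}, {"delta_pos": [0.1, 0, 2.1], "yaw": 0, "jaw": 40}, {"delta_pos": [0.1, 0, 2.1], "yaw": 0, "jaw": 72}, {"delta_pos": [0.1, 0, 2.1], "yaw": 0, "jaw": 100}, {"delta_pos": [0.1, 0, 2.1], "yaw": 0, "jaw": 100}]}}

```text
clock: 29.9
eef_pos: [451.8, -131.2, 62.2]
tcp_rot: [-3.142, 0.0, 0.122]
contact_force: [-0.4, -0.2, 0.1]
opening: 0.996
grasp_force: 0.0
```

Call:
{"fn": "play_rows", "kwargs": {"steps": [{"delta_pos": [0, 0, -1], "yaw": 0, "jaw": 100}, {"delta_pos": [0, 0, -3], "yaw": 0, "jaw": 100}, {"delta_pos": [0, 0, -6], "yaw": 0, "jaw": 100}, {"delta_pos": [0, 0, -9], "yaw": 0, "jaw": 100}, {"delta_pos": [0, 0, -12], "yaw": 0, "jaw": 100}, {"delta_pos": [0, 0, -14], "yaw": 0, "jaw": 100}, {"delta_pos": [0, 0, -15], "yaw": 0, "jaw": 100}, {"delta_pos": [0, 0, -15], "yaw": 0, "jaw": 100}]}}

```text
clock: 30.7
eef_pos: [452.5, -131.4, 213.7]
tcp_rot: [3.141, -0.002, 0.122]
contact_force: [-0.8, -0.6, 0.9]
opening: 0.997
grasp_force: 0.0
```

Run:
```python
from h import *
im,d,K,T=a=grab('wrist','w14.png')
print(rects(*a,'yellow',80,120))
im,d,K,T=a=grab('scene','s2.png')
for c in('green','yellow'): print(c,rects(*a,c,80,110))
cv2.imwrite('pics/s2c.png',cv2.resize(cv2.cvtColor(im,cv2.COLOR_RGB2BGR)[120:280,140:380],None,fx=3,fy=3,interpolation=cv2.INTER_CUBIC))
```

```text
[[450.2, -131.4, 94.4, 94.5, 59.8, 0.123, [237, 148, 80, 117]]]
green [[605.2, 13.0, 95.5, 96.2, 59.4, 0.041, [217, 162, 31, 20]]]
yellow [[475.7, -125.5, 94.4, 63.4, 31.0, -1.404, [285, 164, 17, 14]]]
```

View pics/s2c.png

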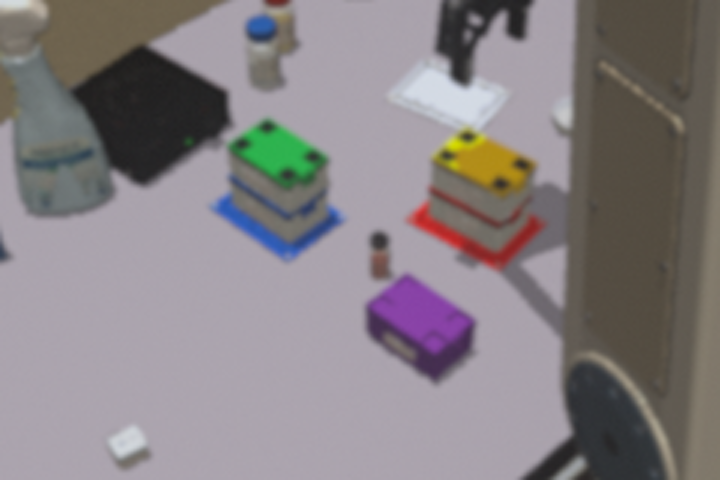

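Both stacks stand level in their own bays: green on blue at (278,190) and yellow on red at (482,195). Yellow is 44.8 mm above red's reading, and the vial (380,255) and carton (128,443) stand where they were. Handing in.

```bash
python3 -c "
from rig import r
print(r.sign_off())"
```

```text
the job is handed in; nothing more can be done
None
```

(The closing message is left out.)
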